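Post a spent tea light through the caddy's swing flap

TASK

Post the spent tea light into the recycling caddy without picking it up: push the caddy's self-closing flap open with one finger and keep holding it open while the other finger pushes the tea light along its lane, over the edge of the ledge and down into the bin. Use the finger, not the tea light, to push the flap open, and take the finger off the flap only after the tea light has dropped in; then withdraw so that the flap springs fully shut. Nothing is gripped or lifted, and the fish tin on the ledge and the things around the caddy stay where they are.

Things in the scene. Friction and masses are not known exactly. Their poses are not given: they have to be found in the camera images.
- caddy: White box fixed to the worktop: a wooden loading ledge in front (200 mm wide, flat top 85 mm above the worktop, x = -150 mm to 0), a bin behind it (to x = 117 mm), covered by a sloping flap. Origin: on the worktop, under the middle of the ledge's far edge. +x points from the ledge into the bin, +y left, z up. Back wall and a top strip over x = 93 to 117 mm stand 169 mm high.
- flap (a joint): Angle (rad) of the sloping aluminium flap (186 mm wide, 3 mm thick): 0 shut, grows as its lower edge is pushed into the bin (+x, down), 0.95 hangs straight down, stop at 1.1. Hinged along y at x = 100, z = 155 mm of the caddy; shut, it slopes down to x = 5, z = 88 mm. A spring shuts it when let go; about 2 N at the lower edge starts it, 5 N holds it far open. Can be pushed beside the lane, level with the ledge.
- flap_edge (a point): Middle of the flap's lower edge; shut, it lies just beyond the far end of the lane. Moves with the flap: at 0.95 rad it is some 38 mm above the worktop.
- tea_light: Spent tea light: round thin metal cup, 38 mm diameter, 15 mm high, about 16 g, with greenish wax. It stands upright in the lane on the ledge, 80 to 105 mm before the far edge. Origin: centre of its underside; z up.
- fish_tin: Closed flat fish tin with a blue-green lid, 63 x 105 x 26 mm (long side along its own y), lying on the ledge to the left (+y) of the lane with its long side along the lane. To be left alone. Origin: centre of its underside.
- garlic: Garlic bulb, 50 mm wide and high, on the worktop left of the caddy; to be left alone. Origin: centre of its underside.
- mug_b: Small white cup, 59 x 83 x 55 mm, on the worktop left of the caddy; to be left alone. Origin: centre of its underside.
- jar_pepper: Glass spice jar with brown lid, 45 mm diameter, 88 mm high, on the worktop behind the caddy; to be left alone. Origin: centre of its underside.
- shaker: Glass shaker with grey cap, 44 mm diameter, 90 mm high, on the worktop behind the caddy; to be left alone. Origin: centre of its underside.
- kitchen_timer: Round kitchen timer, 66 mm diameter, 45 mm high, on the worktop behind the caddy; to be left alone. Origin: centre of its underside.
- lemon: Lemon, 75 x 58 x 59 mm, on the worktop left of the caddy; to be left alone. Origin: centre of its underside.
- lane_end (a point): Far end of the lane, on the ledge's top, above the caddy's origin, axes as the caddy's. The lane runs along x in the middle of the ledge between two lips centred at y = +30 and -30 mm (4 mm thick, tops 9 mm above the ledge, 56 mm clear between them). Beyond this end the ledge drops straight into the bin.
- bin_floor (a point): Centre of the bin's inner floor, 6 mm above the worktop, 79 mm below the ledge. The bin is 112 mm long in x (from the ledge's edge) and 190 mm wide between 5 mm side walls, which rise along the flap.
Things that resemble listed ones, but are neither listed nor needed, are in the scene too. What is shaped like the tea_light but black or yellow is not meant.

How it is judged (in metres and radians):
On the way, in this order (a step that is already met when the one before it is completed fails the run):
1. a finger has pushed the flap open while the tea light, not touching the flap, is still on the ledge (value of joint flap above 0.12 rad and contact force between the fingers and flap above 0.2 N and contact force between tea_light and flap below 0.05 N and z of tea_light in the frame of caddy above 0.08 m), for 0.1 s.
2. the tea light has dropped into the bin while a finger still holds the flap open (value of joint flap above 0.15 rad and contact force between the fingers and flap above 0.2 N and z of tea_light in the frame of caddy below 0.05 m and x of tea_light in the frame of caddy above 0 m), for 0.1 s.
At the end, for the whole second after the job is handed in: The tea light lies at rest in the bin (its origin between the ledge's edge and the back wall, between the side walls, less than 50 mm above the worktop) and the flap is shut (under 0.06 rad) (x of tea_light in the frame of caddy between 0 and 0.112 m and y of tea_light in the frame of caddy between -0.096 and 0.096 m and z of tea_light in the frame of caddy below 0.05 m and linear speed of tea_light below 0.03 m/s and value of joint flap below 0.06 rad); the robot touches nothing.
It fails at once if the tea light was lifted more than 12 mm off the ledge (z of tea_light in the frame of caddy above 0.097 m).
It fails at once if a thing to be left alone was moved more than 20 mm (distance of any of fish_tin, garlic, mug_b, jar_pepper, shaker, kitchen_timer, lemon from where it was at the start of the episode above 0.02 m).
It also fails if it takes over 48 s, if anything falls off the work surface, if the arm or the gripper's body presses on something with over 40 N, if the wrist force passes 120 N, or if a joint passes its speed limit or range.

ROBOT

A 7-joint arm with a two-finger parallel gripper is mounted at the origin on a cart in front of the work surface, level with it; the furniture and walls round the work are solid. World frame = base frame: x ahead of the robot, y to its left, z up, the work surface at z = 0. Lengths are in m, angles in degrees, forces in N, time in s.
With the tool pointing down it reaches from about 0.425 to 0.875 m from the base axis. Payload 4.7 kg.
Tool frame: the origin (TCP) lies at the very end of the fingers, on their centre line; the grasp point (between the pads) lies 19 mm behind it; z points along the fingers, y is the line along which they close (so a half turn about z gives the same grasp; the last joint's range is limited). The gripper opens to 87 mm and grips with 3 to 60 N. Pads are 19 mm wide; open, the fingers measure 117 mm over their backs; the gripper's body (75 mm by 190 mm) begins 51 mm behind the grasp point.
Start: joints at [64.406, 18.392, -4.016, 83.108, 1.295, 78.541, -3.26], TCP at [0.289, -0.582, 0.223] pointing down, gripper open.
Joint ranges: [-163.93, 163.93], [-17.29, 119.83], [-79.2, 71.16], [3.27, 140.29], [-89.18, 269.18], [5.43, 117.66], [-154.24, 154.24]. Speed limits (degrees/s): [147.25, 147.25, 180, 180, 180, 180, 180].

INTERFACE

Orientations are given as [roll, pitch, yaw] about the fixed x, y, z axes, in that order (R = Rz(yaw) Ry(pitch) Rx(roll)).
In Python, from cell import telemetry, cams, env gives the robot as it stands.
- The arm moves only by the tool arm_command, never from a script. Its argument "series" is text: rows parted by semicolons, each of 5 numbers parted by spaces: the shift along the tool's x, y, z in mm, then the turn about the tool's z in rad, then the closure in counts, from 0 (fully open) to 255 (shut). A call has 1 to 20 rows; each row shifts and turns the commanded pose from where the row before left it, along the tool's axes as they then stand; what a row does not reach is not made up. A row lasts 1/12 s, in which the tool goes at most 41.7 mm and 7.16 degrees, less where a joint would pass 70% of its speed; a pose out of reach is approached as far as the arm can. A call is refused whole if a number of a shift passes 41.7 or a number of a turn 0.125, either way. A call with a gripper value outside its range is refused whole. The fingers move at their own pace and stop on an object; "squeeze" is the grip in N (left out, the last holds). Time passes only in rows, so rows that do not move let the fingers close. It gives the time, the measured TCP pose, the force, the opening and the grip force at its end, in the units of the state.
- telemetry.get_obs(): the state, without advancing time (a new reading comes with each control period).
- cams.read_camera(name): name is "side" or "top"; returns the picture (480x640x3 uint8, blue, green, red); there is no depth.
- cams.calibration(name): a dict with "K" (3x3 intrinsics, pixels), "origin" and "rotation" of the camera in the world. Camera axes: x right, y down, z forward; pixel columns grow to the right and rows downward; lengths in m; the calibration is good to about 2 mm. A picture is of the moment at which its call begins. calibration takes no time and is no camera call.
- env.sign_off(): hands the job in; it is judged then, once.
The state is a dict: "time_s": time; "qpos": joint angles; "joint_velocities": joint speeds; "effort": joint torques, N m; "tool_pos": TCP position; "tool_rot": TCP orientation; "force": force on the tool from outside, world axes, zero at the start; "wrist_torque": the same for the moment, N m; "grip_width": finger opening in m; "grasp_force": force on a finger pad.
Only numpy, scipy, OpenCV 4.12 (cv2) and the standard library are available. Lean on these libraries where they do the work, as an engineer would, in place of code of your own. Each camera call takes 0.05 s, during which the arm holds its last target. There are 200 camera calls.

## Working session

There is one attempt and no reset: what is moved stays moved. The work goes in short steps, Python scripts to look and compute and a tool call to move; the robot and the scene stay as the last step left them, time stands still between calls to the robot, and variables do not carry over. Pictures are saved under pics/ and viewed, at most 10 in all, crops included, and the job is handed in when it is done.

Besides the shell and the picture viewer there is one more tool, called after ">>>" as name(argument=value, ...) on one line, values as JSON. arm_command: Moves the arm, as the interface text tells. Its arguments: {"type":"object","properties":{"series":{"type":"string"},"squeeze":{"type":"number"}},"required":["series"]}

```bash
mkdir -p pics; ls; python3 - <<'E'
from cell import telemetry,cams
import cv2
o=telemetry.get_obs(); print({k:o[k] for k in ('time_s','tool_pos','tool_rot','grip_width')})
for n in ('side','top'):
    cv2.imwrite(f'pics/{n}0.png',cams.read_camera(n)); c=cams.calibration(n); print(n,c)
E
```

```text
pics
{'time_s': 0.0, 'tool_pos': array([ 0.2887381 , -0.58172043,  0.22145598]), 'tool_rot': array([-1.79889902e+02,  5.58904565e-03,  2.64035296e+01]), 'grip_width': 0.0870582546885085}
side {'K': array([[586.91463909,   0.        , 328.96382572],
       [  0.        , 586.91463909, 246.68474507],
       [  0.        ,   0.        ,   1.        ]]), 'origin': array([ 0.66304769, -0.89602512,  1.29096656]), 'rotation': array([-138.93418579,    0.98061842,    3.0978194 ])}
top {'K': array([[553.7392754 ,   0.        , 315.63152111],
       [  0.        , 553.7392754 , 239.05905628],
       [  0.        ,   0.        ,   1.        ]]), 'origin': array([0.37245033, 0.13833082, 1.38058711]), 'rotation': array([-169.55430185,   -0.65887446,  -90.54848414])}
```

View pics/side0.png

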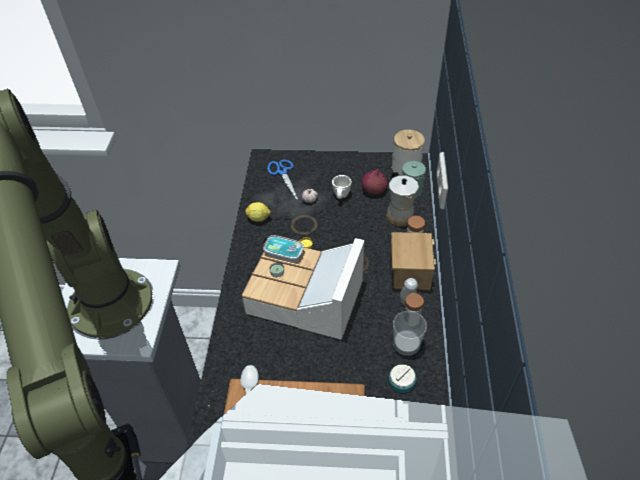

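View pics/top0.png

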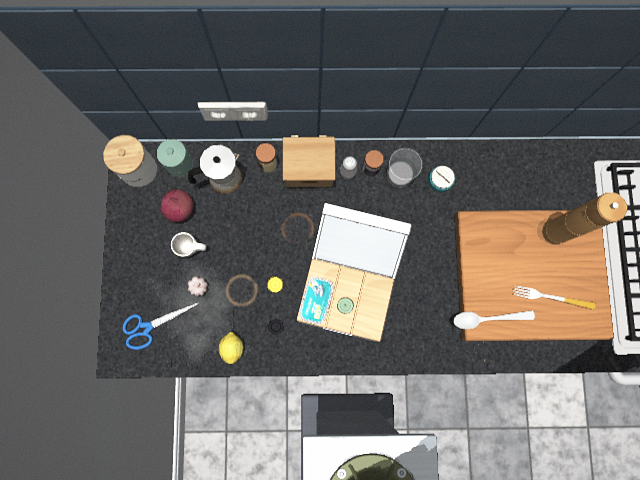

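The top view shows the caddy at about (355,270), with the tea light at (345,305) and the fish tin at (317,300). The yellow and black lookalikes lie on the worktop to the left. I'll enlarge the caddy region.

```bash
python3 - <<'E'
import cv2,numpy as np
a=cv2.imread('pics/top0.png')[195:345,280:430]; b=cv2.imread('pics/side0.png')[225:345,235:375]
cv2.imwrite('pics/c_top.png',cv2.resize(a,(600,600),interpolation=cv2.INTER_CUBIC))
cv2.imwrite('pics/c_side.png',cv2.resize(b,(700,600),interpolation=cv2.INTER_CUBIC))
E
```

```text
(no output)
```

View pics/c_top.png

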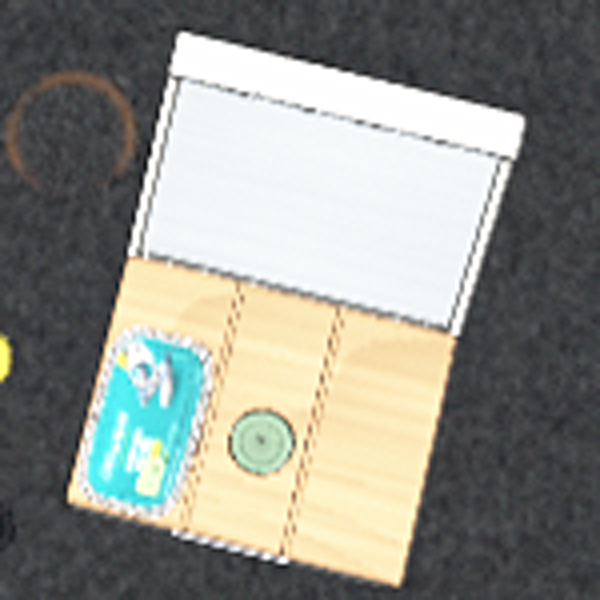

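View pics/c_side.png

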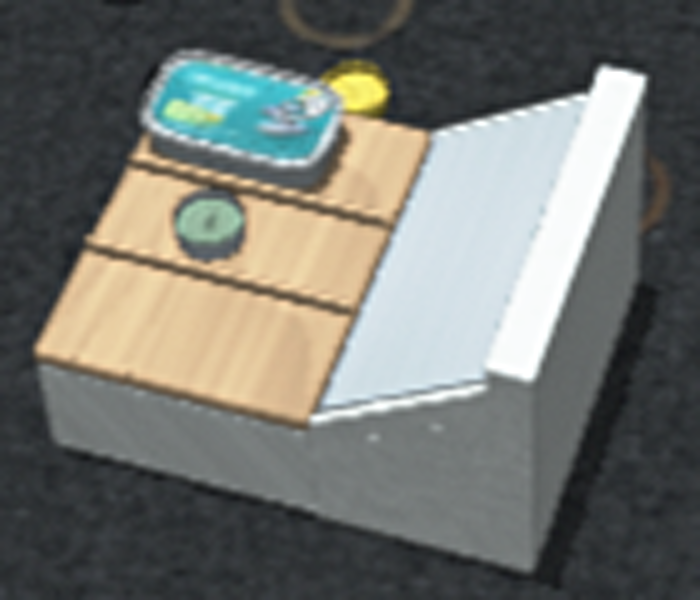

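The crops show the ledge and strip corners clearly, and the tea light's top is at (262,441) in the top crop and (210,220) in the side crop. I'll fit the caddy pose from these.

```bash
cat > h.py <<'E'
import numpy as np
from cell import telemetry,cams
from scipy.spatial.transform import Rotation as R
def cal(n):
    c=cams.calibration(n); return c['K'],np.array(c['origin']),R.from_euler('xyz',c['rotation'],degrees=True).as_matrix()
def proj(n,P):
    K,o,M=cal(n); q=(np.atleast_2d(P)-o)@M@K.T; return q[:,:2]/q[:,2:]
def onz(n,uv,z):
    K,o,M=cal(n); d=M@np.linalg.solve(K,[*uv,1]); return o+d*(z-o[2])/d[2]
def tc(X): return ((np.array(X)+.5)/4-.5+[280,195])
def sc(X): return ((np.array(X)+.5)/5-.5+[235,225])
E
python3 - <<'E'
from h import *
from scipy.optimize import least_squares
T=[((-.15,-.1,.085),(402,584)),((-.15,.1,.085),(68,500)),((0,.1,.085),(132,256)),((0,-.1,.085),(456,336)),((.117,-.1,.169),(525,117)),((.117,.1,.169),(178,33))]
S=[((-.15,-.1,.085),(36,358)),((0,-.1,.085),(312,424)),((0,.1,.085),(430,130)),((.117,-.1,.169),(532,380)),((.117,.1,.169),(646,76)),((.117,-.1,0),(535,572))]
def W(p,P): return R.from_euler('z',p[2]).apply(P)+[p[0],p[1],0]
def f(p):
    return np.r_[(proj('top',W(p,[a for a,_ in T]))-[tc(b) for _,b in T]).ravel(),(proj('side',W(p,[a for a,_ in S]))-[sc(b) for _,b in S]).ravel()]
r=least_squares(f,[.6,0,0]); print(r.x,np.degrees(r.x[2])); print(f(r.x).reshape(-1,2).round(1))
for n,uv,z in(('top',tc((262,441)),.098),('side',sc((210,222)),.098)):
    w=onz(n,uv,z); print(n,w,R.from_euler('z',-r.x[2]).apply(w-[r.x[0],r.x[1],0]))
w=[onz('top',tc(u),.111) for u in((213,345),(195,505),(120,325),(190,517))]
print(R.from_euler('z',-r.x[2]).apply(np.array(w)-[r.x[0],r.x[1],0]).round(3))
E
```

```text
[ 0.54077297  0.03557642 -0.24717881] -14.162302790864597
[[-0.2  0.5]
 [-1.   0.9]
 [-1.6 -0.4]
 [-0.  -0.5]
 [-0.7 -0.5]
 [-0.7 -0.1]
 [-0.8  0.4]
 [-0.4  1. ]
 [ 0.4  1.4]
 [ 0.6  1. ]
 [-0.1  0.6]
 [ 0.   1.3]]
top [0.45391988 0.05477148 0.098     ] [-0.08890977 -0.00263864  0.098     ]
side [0.45379923 0.05829688 0.098     ] [-0.08988931  0.00075008  0.098     ]
[[-0.043  0.038  0.111]
 [-0.134  0.027  0.111]
 [-0.044  0.092  0.111]
 [-0.141  0.028  0.111]]
```

Caddy: origin (0.541, 0.036), yaw −14.2°. The tea light is at x ≈ −89 mm in the lane.

Plan: set the tool's finger line about 50° to the lane. The +y finger leads on the right of the lane and opens the flap. The other finger trails behind the tea light.

Limit: the gripper body must stay short of the 169 mm strip, so I'll finish by turning the tool about the flap finger instead of pushing deeper. First I move above the start point, staying high.

>>> arm_command(series="29 -17 0 0 0;29 -17 0 0 0;29 -17 0 0 0;29 -17 0 0 0;29 -17 0 0 0;29 -17 0 0 0;29 -17 0 0 0;29 -17 0 0 0;29 -17 0 0 0;29 -17 0 0 0;12 -30 0 0 0;12 -30 0 0 0;12 -30 0 0 0;12 -30 0 0 0;12 -30 0 0 0;12 -30 0 0 0;12 -30 0 0 0;12 -30 0 0 0;12 -30 0 0 0;0 0 0 0 0")

```text
time_s: 1.77
tool_pos: [0.4491, -0.0039, 0.2226]
tool_rot: [-179.9, -0.0, 27.0]
force: [-0.1, 0.1, -0.1]
grip_width: 0.0868
grasp_force: 0.0
```

```bash
cat >> h.py <<'E'
C=np.array([.5408,.0356]); Y=-14.16
def go(cx,cy,z,phi=None):
    """print state in caddy frame and tool-axis shift (mm) to a caddy-frame TCP target"""
    o=telemetry.get_obs(); p=np.array(o['tool_pos']); M=R.from_euler('xyz',o['tool_rot'],degrees=True)
    psi=o['tool_rot'][2]; ph=90-psi+Y; c=R.from_euler('z',-Y,degrees=True).apply([*(p[:2]-C),p[2]])*1000
    h=(o['grip_width']*1000+15)/2*np.array([np.cos(np.radians(ph)),-np.sin(np.radians(ph))])
    print('t',round(o['time_s'],2),'TCP',c.round(1),'phi',round(ph,1),'A',(c[:2]+h).round(1),'B',(c[:2]-h).round(1),'F',np.round(o['force'],2))
    t=R.from_euler('z',Y,degrees=True).apply([cx/1000,cy/1000,z/1000])+[*C,0]
    print('shift tool mm',(M.inv().apply(t-p)*1000).round(1))
E
python3 -c "
from h import *
go(-98,-34,130); go(-98,-34,90)"
```

```text
t 1.77 TCP [-79.3 -60.7 222.6] phi 48.9 A [-45.8 -99.1] B [-112.7  -22.4] F [-0.06  0.13 -0.07]
shift tool mm [  3.4 -32.3  92.7]
t 1.77 TCP [-79.3 -60.7 222.6] phi 48.9 A [-45.8 -99.1] B [-112.7  -22.4] F [-0.06  0.13 -0.07]
shift tool mm [  3.3 -32.2 132.7]
```

>>> arm_command(series="1 -11 0 0.01 0;1 -11 0 0.01 0;1 -10 0 0 0;0 0 20 0 0;0 0 20 0 0;0 0 20 0 0;0 0 20 0 0;0 0 10 0 0;0 0 0 0 0;0 0 0 0 0")

```text
time_s: 2.6
tool_pos: [0.4385, 0.019, 0.1326]
tool_rot: [-180.0, 0.0, 25.3]
force: [0.8, -0.7, 0.2]
grip_width: 0.0866
grasp_force: 0.0
```

```bash
python3 - <<'E'
from h import *
import cv2
go(-98,-34,90)
a=cams.read_camera('top')[200:350,270:420]; b=cams.read_camera('side')[215:335,225:365]
cv2.imwrite('pics/m1.png',np.hstack([cv2.resize(a,(400,400),interpolation=3),cv2.resize(b,(400,400),interpolation=3)]))
E
```

```text
t 2.6 TCP [-95.1 -41.1 132.6] phi 50.6 A [-62.9 -80.4] B [-127.4   -1.9] F [ 0.83 -0.68  0.22]
shift tool mm [ 2.3 -7.3 42.6]
```

View pics/m1.png

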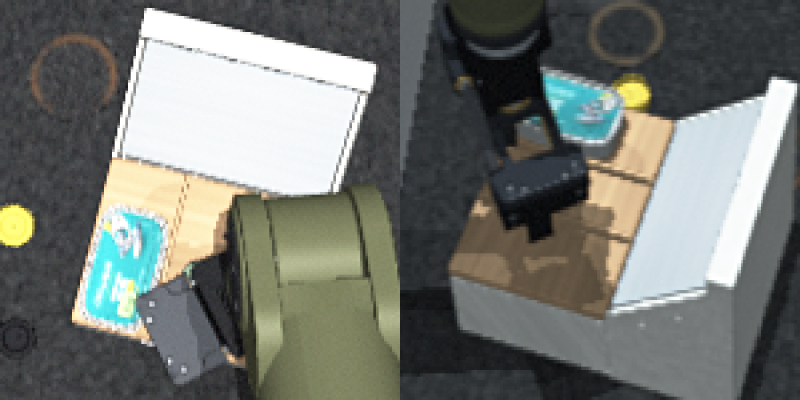

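The arm hides most of the lane from both cameras. The fingers are above the ledge, with the trailing one in the lane region and the tin clear of it. I'll correct the offset and lower.

>>> arm_command(series="2 -7 0 0 0;0 0 10 0 0;0 0 10 0 0;0 0 10 0 0;0 0 8 0 0;0 0 4 0 0;0 0 0 0 0;0 0 0 0 0")

```text
time_s: 3.37
tool_pos: [0.4372, 0.0261, 0.0902]
tool_rot: [-180.0, 0.0, 25.3]
force: [-0.4, 0.1, 0.8]
grip_width: 0.087
grasp_force: 0.0
```

```bash
python3 -c "
from h import *
go(-98,-34,90); go(-40,-34,90)"
```

```text
t 3.37 TCP [-98.1 -34.5  90.2] phi 50.6 A [-65.7 -73.9] B [-130.5    4.9] F [-0.42  0.1   0.77]
shift tool mm [ 0.4 -0.3  0.2]
t 3.37 TCP [-98.1 -34.5  90.2] phi 50.6 A [-65.7 -73.9] B [-130.5    4.9] F [-0.42  0.1   0.77]
shift tool mm [45.2 36.5  0.1]
```

>>> arm_command(series="3.9 3.2 0 0 0;3.9 3.2 0 0 0;3.9 3.2 0 0 0;3.9 3.2 0 0 0;3.9 3.2 0 0 0;3.9 3.2 0 0 0;3.9 3.2 0 0 0;3.9 3.2 0 0 0;3.9 3.2 0 0 0;3.9 3.2 0 0 0;0 0 0 0 0;0 0 0 0 0")

```text
time_s: 4.37
tool_pos: [0.4868, 0.0189, 0.0907]
tool_rot: [-179.7, -0.2, 25.4]
force: [0.2, 9.9, 2.1]
grip_width: 0.087
grasp_force: 4.8
```

```bash
python3 - <<'E'
from h import *
import cv2
go(-30,-34,90)
a=cams.read_camera('top')[200:350,270:420]; b=cams.read_camera('side')[215:335,225:365]
cv2.imwrite('pics/m2.png',np.hstack([cv2.resize(a,(400,400),interpolation=3),cv2.resize(b,(400,400),interpolation=3)]))
E
```

```text
t 4.37 TCP [-48.2 -29.4  90.7] phi 50.5 A [-15.8 -68.7] B [-80.7   9.9] F [0.16 9.94 2.14]
shift tool mm [11.1 15.2  0.7]
```

View pics/m2.png

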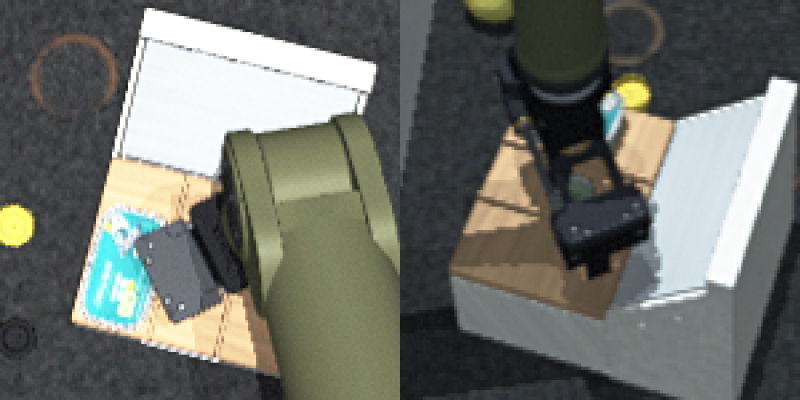

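The tea light shows between the fingers at about (580,187) in the side half. There is a 10 N sideways force, so I'll check where it sits.

```bash
python3 - <<'E'
from h import *
import cv2
uv=(225+180/2.857,215+187/3.333); w=onz('side',uv,.098); print(R.from_euler('z',-Y,degrees=True).apply(w-[*C,0])*1000)
b=cams.read_camera('side')[230:310,265:345]
cv2.imwrite('pics/m3.png',cv2.resize(b,(600,600),interpolation=3))
E
```

```text
[-58.86271813   2.55624076  98.        ]
```

View pics/m3.png

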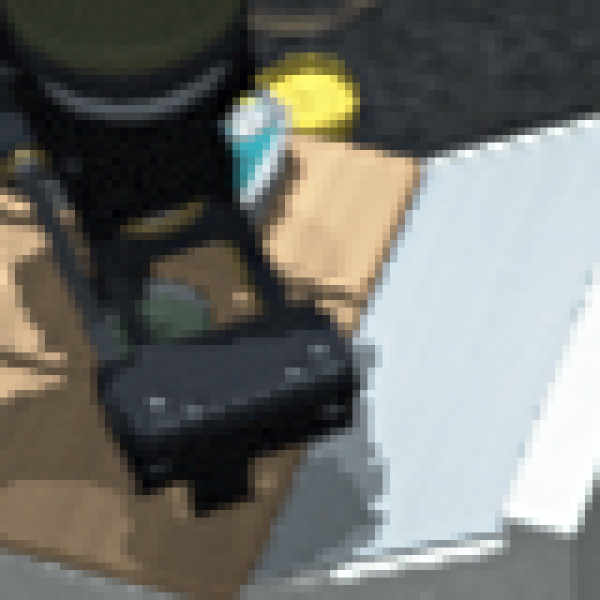

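The pad face met the tea light at an angle and wedged it against the right-hand lip. I want the tea light against the left lip, with only the finger's leading corner pushing it.

I'll back off, narrow the opening so the trailing finger's corner sits right of the tea light's centre, and push it forward and left.

>>> arm_command(series="-4.7 -3.8 0 0 0;-4.7 -3.8 0 0 0;-4.7 -3.8 0 0 0;-4.7 -3.8 0 0 0;-4.7 -3.8 0 0 0;0 0 0 0 123;0 0 0 0 123;0 0 0 0 123;0 0 0 0 123;0 0 0 0 123;0 0 0 0 123", squeeze=5)

```text
time_s: 5.43
tool_pos: [0.4572, 0.0209, 0.0905]
tool_rot: [-180.0, -0.0, 25.2]
force: [-0.6, 0.0, 0.4]
grip_width: 0.0551
grasp_force: 0.0
```

```bash
python3 - <<'E'
from h import *
import cv2
go(-40,-34,90); print(telemetry.get_obs()['grip_width'])
cv2.imwrite('pics/raw4.png',cams.read_camera('side'))
b=cv2.imread('pics/raw4.png')[230:310,255:335]
cv2.imwrite('pics/m4.png',cv2.resize(b,(600,600),interpolation=3))
E
```

```text
t 5.43 TCP [-77.5 -34.7  90.5] phi 50.6 A [-55.3 -61.8] B [-99.8  -7.6] F [-0.62  0.01  0.38]
shift tool mm [29.4 23.3  0.5]
0.05514392234389925
```

View pics/m4.png

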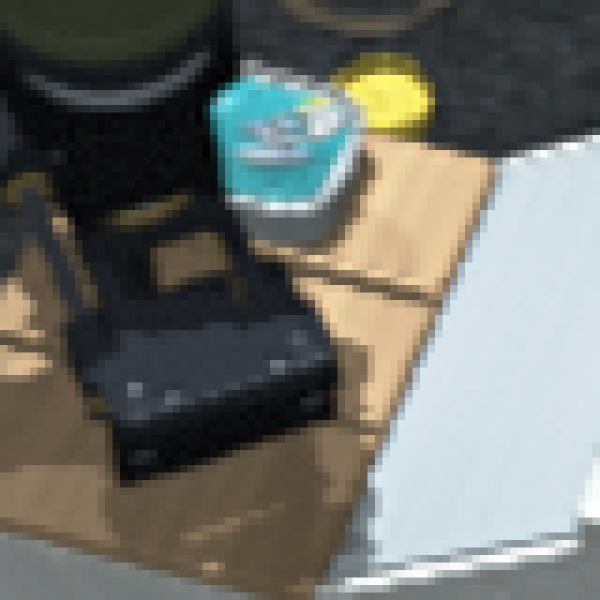

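>>> arm_command(series="0 0 0 0 123;0 0 0 0 123;3.1 2.5 0 0 123;3.1 2.5 0 0 123;3.1 2.5 0 0 123;3.1 2.5 0 0 123;3.1 2.5 0 0 123;3.1 2.5 0 0 123;3.1 2.5 0 0 123;0 0 0 0 123")

```text
time_s: 6.32
tool_pos: [0.485, 0.0142, 0.0906]
tool_rot: [180.0, -0.0, 25.2]
force: [-0.6, -0.5, -0.7]
grip_width: 0.0449
grasp_force: 0.0
```

```bash
python3 - <<'E'
from h import *
import cv2
go(-40,-34,90); print(telemetry.get_obs()['grip_width'])
cv2.imwrite('pics/raw5.png',cams.read_camera('side'));cv2.imwrite('pics/raw5t.png',cams.read_camera('top'))
b=cv2.imread('pics/raw5.png')[230:310,255:335];a=cv2.imread('pics/raw5t.png')[220:300,300:380]
cv2.imwrite('pics/m5.png',np.hstack([cv2.resize(b,(400,400),interpolation=3),cv2.resize(a,(400,400),interpolation=3)]))
E
```

```text
t 6.32 TCP [-48.9 -34.4  90.6] phi 50.6 A [-29.9 -57.5] B [-67.9 -11.2] F [-0.57 -0.47 -0.71]
shift tool mm [7.1 5.3 0.6]
0.044930584719904736
```

View pics/m5.png

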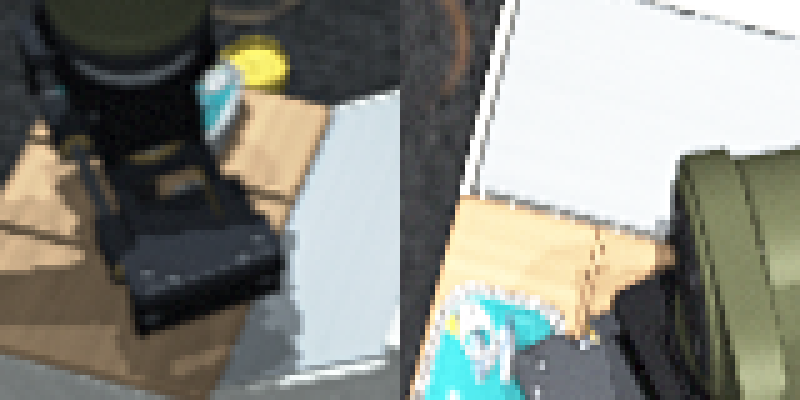

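The force is near zero, so the tea light is moving freely, but the hand hides it. I'll lift and step right so the top camera can locate it by colour.

>>> arm_command(series="-4 -3 0 0 123;0 0 -15 0 123;0 0 -25 0 123;0 0 -30 0 123;0 0 -30 0 123;-10 22 0 0 0;-10 22 0 0 0;-10 22 0 0 0;-10 22 0 0 0;-10 22 0 0 0;-10 22 0 0 0;-10 22 0 0 0;-10 22 0 0 0;0 0 0 0 0;0 0 0 0 0")

```text
time_s: 7.67
tool_pos: [0.4811, -0.179, 0.1903]
tool_rot: [-180.0, 0.0, 25.1]
force: [-0.9, 0.8, 0.3]
grip_width: 0.0864
grasp_force: 0.0
```

```bash
cat > tea.py <<'E'
from h import *
import cv2
def mask(im):
    h=cv2.cvtColor(im,cv2.COLOR_BGR2HSV); return cv2.inRange(h,(50,30,60),(80,150,230))
def tea(n,im):
    m=mask(im); K,l,s,c=cv2.connectedComponentsWithStats(m)
    for i in range(1,K):
        if s[i,4]>25:
            w=onz(n,c[i],.097); k=R.from_euler('z',-Y,degrees=True).apply(w-[*C,0])*1000
            if -160<k[0]<60 and abs(k[1])<60: print(n,s[i,4],c[i].round(1),k.round(1))
E
python3 - <<'E'
from tea import *
for n in('top','side'):
    print('ref');tea(n,cv2.imread(f'pics/{n}0.png')); im=cams.read_camera(n); cv2.imwrite(f'pics/raw6{n}.png',im); print('now');tea(n,im)
go(-40,-34,190); print(telemetry.get_obs()['grip_width'])
E
```

```text
ref
top 156 [344.7 305.1] [-89.6  -2.   97. ]
now
top 148 [348.9 284.3] [-40.5  -0.5  97. ]
ref
side 101 [276.4 269. ] [-90.7   1.4  97. ]
now
side 103 [294.1 272.5] [-42.4   3.6  97. ]
t 7.77 TCP [  -5.3 -220.3  190.5] phi 50.5 A [  27.1 -259.6] B [ -37.7 -181. ] F [ 0.21  0.77 -0.62]
shift tool mm [  91.7 -165.9    0.6]
0.08691975839805938
```

The tea light is upright at about (−41, +1) in the caddy frame, 41 mm short of the edge and mid-lane. I'll return at about 46° so the corner pushes it straight on, with the other finger just short of the flap.

>>> arm_command(series="8 -20 0 -0.078 0;8 -20 0 0 0;8 -20 0 0 0;8 -20 0 0 0;8 -20 0 0 0;8 -20 0 0 0;8 -20 0 0 0;8 -20 0 0 0;0 0 0 0 0;0 0 0 0 0")

```text
time_s: 8.6
tool_pos: [0.4594, -0.0047, 0.1907]
tool_rot: [179.9, 0.0, 30.0]
force: [0.5, -0.1, 0.1]
grip_width: 0.087
grasp_force: 0.0
```

```bash
python3 -c "
from h import *
go(-51,-39,90)"
```

```text
t 8.6 TCP [-69.  -59.  190.7] phi 45.8 A [-33.5 -95.5] B [-104.6  -22.4] F [ 0.48 -0.12  0.1 ]
shift tool mm [ 26.9  -1.9 100.7]
```

>>> arm_command(series="13 -1 0 0 0;14 -1 0 0 0;0 0 20 0 0;0 0 20 0 0;0 0 20 0 0;0 0 20 0 0;0 0 10 0 0;0 0 5 0 0;0 0 5 0 0;0 0 0 0 0;0 0 0 0 0")

```text
time_s: 9.52
tool_pos: [0.4829, 0.008, 0.0912]
tool_rot: [180.0, -0.1, 29.7]
force: [-0.5, 0.1, -0.3]
grip_width: 0.0871
grasp_force: 0.0
```

```bash
python3 -c "
from h import *
go(-51,-39,90);go(-36,-39,90)"
```

```text
t 9.52 TCP [-49.4 -40.9  91.2] phi 46.1 A [-14.  -77.7] B [-84.8  -4.1] F [-0.5   0.07 -0.32]
shift tool mm [ 0.2 -2.5  1.2]
t 9.52 TCP [-49.4 -40.9  91.2] phi 46.1 A [-14.  -77.7] B [-84.8  -4.1] F [-0.5   0.07 -0.32]
shift tool mm [11.   7.9  1.2]
```

>>> arm_command(series="1 -1 1 0 0;2.2 2.1 0 0 0;2.2 2.1 0 0 0;2.2 2.1 0 0 0;2.2 2.1 0 0 0;2.2 2.1 0 0 0;0 0 0 0 0")

```text
time_s: 10.1
tool_pos: [0.4977, 0.0057, 0.0894]
tool_rot: [-180.0, 0.0, 29.7]
force: [-1.3, 1.1, 1.1]
grip_width: 0.0872
grasp_force: 0.6
```

```bash
python3 -c "
from tea import *
go(-36,-39,90)
for n in('top','side'): tea(n,cams.read_camera(n))"
```

```text
t 10.1 TCP [-34.5 -39.5  89.4] phi 46.1 A [  1.  -76.4] B [-69.9  -2.7] F [-1.26  1.06  1.13]
shift tool mm [-0.7 -1.4 -0.6]
side 89 [294.7 272.3] [-41.1   4.4  97. ]
```

>>> arm_command(series="2.2 2.1 0 0 0;2.2 2.1 0 0 0;2.2 2.1 0 0 0;2.2 2.1 0 0 0;2.2 2.1 0 0 0;2.2 2.1 0 0 0;0 0 0 0 0;0 0 0 0 0;0 0 0 0 0")

```text
time_s: 10.95
tool_pos: [0.5154, 0.0014, 0.0897]
tool_rot: [180.0, -0.0, 29.7]
force: [-1.6, 0.2, 1.5]
grip_width: 0.087
grasp_force: 0.8
```

```bash
python3 -c "
from tea import *
go(-12,-39,90)
for n in('top','side'):
    im=cams.read_camera(n); tea(n,im); cv2.imwrite(f'pics/raw7{n}.png',im)"
```

```text
t 10.95 TCP [-16.3 -39.4  89.7] phi 46.1 A [ 19.1 -76.1] B [-51.6  -2.6] F [-1.55  0.18  1.46]
shift tool mm [ 3.3  2.7 -0.3]
side 81 [301.6 272.4] [-23.8   9.4  97. ]
```

The flap is open and the tea light is at −24 mm against the left lip, as planned. I'll go a little deeper, pause, then turn about the flap finger.

>>> arm_command(series="2.2 2.1 0 0 0;2.2 2.1 0 0 0;2.2 2.1 0 0 0;0 0 0 0 0;0 0 0 0 0;0 0 0 0 0")

```text
time_s: 11.55
tool_pos: [0.5229, -0.0018, 0.0893]
tool_rot: [-180.0, 0.2, 29.7]
force: [-5.3, -1.0, 3.9]
grip_width: 0.0871
grasp_force: 3.2
```

```bash
python3 - <<'E'
from tea import *
go(-12,-39,90)
tea('side',cams.read_camera('side'))
# TCP path for turning to phi 65 with A from (28,-76) to (30,-79)
for ph,ax,ay in((51,28,-77),(56,29,-78),(61,30,-79),(66,30,-79)):
    p=np.radians(ph); print(ph,(ax-51*np.cos(p)).round(1),(ay+51*np.sin(p)).round(1),'B',ax-102*np.cos(p),ay+102*np.sin(p),'body',ax+44*np.cos(p)+37.5*np.sin(p))
E
```

```text
t 11.55 TCP [ -8.2 -40.6  89.3] phi 46.1 A [ 27.2 -77.4] B [-43.6  -3.8] F [-5.29 -1.01  3.94]
shift tool mm [-1.6 -3.8 -0.7]
side 62 [304.4 272.9] [-16.2   9.7  97. ]
51 -4.1 -37.4 B -36.19067988708342 2.2688880686110338 body 84.83307076082926
56 0.5 -35.7 B -28.037676154016175 6.56183240061425 body 84.69339672352692
61 5.3 -34.4 B -19.450581265126388 10.211210128218369 body 84.12986230856617
66 9.3 -32.4 B -11.487137593731624 14.181636679545292 body 82.15436695693273
```

>>> arm_command(series="2.6 0.3 0 0.043 0;2.6 0.3 0 0.043 0;2.3 0.8 0 0.043 0;2.3 0.8 0 0.043 0;0 0 0 0 0;0 0 0 0 0")

```text
time_s: 12.1
tool_pos: [0.523, -0.0075, 0.088]
tool_rot: [179.7, 1.6, 19.8]
force: [-28.0, -17.2, 22.8]
grip_width: 0.0808
grasp_force: 17.2
```

```bash
python3 - <<'E'
from tea import *
go(5,-34,90);go(9,-32,90)
for n in('top','side'): tea(n,cams.read_camera(n))
E
```

```text
t 12.1 TCP [ -6.7 -46.2  88. ] phi 56.0 A [ 20.  -85.9] B [-33.5  -6.5] F [-28.04 -17.24  22.8 ]
shift tool mm [16.5 -3.6 -2.5]
t 12.1 TCP [ -6.7 -46.2  88. ] phi 56.0 A [ 20.  -85.9] B [-33.5  -6.5] F [-28.04 -17.24  22.8 ]
shift tool mm [20.9 -3.  -2.6]
side 30 [305.3 274.5] [-12.3   5.3  97. ]
```

The trailing finger's side face has wedged the tea light against the left lip, and the forces are building (28 N). I'll undo the turn and ease back to relieve it.

>>> arm_command(series="-2.3 -0.8 0 -0.043 0;-2.3 -0.8 0 -0.043 0;-2.6 -0.3 0 -0.043 0;-2.6 -0.3 0 -0.043 0;-2.2 -2.1 0 0 0;-2.2 -2.1 0 0 0;0 0 0 0 0;0 0 0 0 0")

```text
time_s: 12.87
tool_pos: [0.5185, 0.0013, 0.0899]
tool_rot: [180.0, -0.0, 29.7]
force: [-1.1, -0.7, 2.4]
grip_width: 0.0869
grasp_force: 0.9
```

```bash
python3 - <<'E'
from tea import *
go(-12,-34,90); print(telemetry.get_obs()['grip_width'])
for n in('top','side'):
    im=cams.read_camera(n); tea(n,im); cv2.imwrite(f'pics/raw8{n}.png',im)
E
```

```text
t 12.87 TCP [-13.3 -38.7  89.9] phi 46.1 A [ 22.1 -75.5] B [-48.6  -2. ] F [-1.12 -0.69  2.38]
shift tool mm [ 4.2 -2.5 -0.1]
0.08693255796294518
top 28 [344.7 268.3] [-6.2 17.4 97. ]
side 75 [303.8 272.3] [-18.3  11.1  97. ]
```

>>> arm_command(series="-1.5 -1.5 0 0 0;2.2 -2.3 0 0 0;2.2 -2.3 0 0 0;2 2 0 0 0;2 2 0 0 0;2 2 0 0 0;0 0 0 0 0;0 0 0 0 0")

```text
time_s: 13.63
tool_pos: [0.5257, 0.0058, 0.0893]
tool_rot: [-180.0, 0.0, 29.7]
force: [-2.0, 1.0, 0.3]
grip_width: 0.0869
grasp_force: 0.9
```

```bash
python3 - <<'E'
from tea import *
go(-7.4,-32.3,90); print(telemetry.get_obs()['grip_width'],telemetry.get_obs()['grasp_force'])
for n in('top','side'):
    im=cams.read_camera(n); tea(n,im); cv2.imwrite(f'pics/raw9{n}.png',im)
E
```

```text
t 13.63 TCP [ -7.3 -32.6  89.3] phi 46.1 A [ 28.  -69.3] B [-42.6   4.1] F [-1.97  1.01  0.32]
shift tool mm [ 0.2 -0.3 -0.7]
0.08687028502435848 0.9297359889762014
side 89 [305.8 272.2] [-13.5  13.   97. ]
```

Contact is clean now: about 2 N, flap held, tea light at −12 mm. I'll turn while advancing so the corner stays behind the tea light.

>>> arm_command(series="0.8 1 0 0.035 0;0.8 1 0 0.035 0;1.2 1.5 0 0.035 0;1.2 1.5 0 0.035 0;0 0 0 0 0")

```text
time_s: 14.15
tool_pos: [0.532, 0.0031, 0.0898]
tool_rot: [180.0, -0.1, 21.7]
force: [-2.2, 1.8, 1.7]
grip_width: 0.0871
grasp_force: 1.0
```

```bash
python3 - <<'E'
from tea import *
go(-1,-33.7,90); print(telemetry.get_obs()['grip_width'],telemetry.get_obs()['grasp_force'])
for n in('top','side'):
    im=cams.read_camera(n); tea(n,im); cv2.imwrite(f'pics/raw10{n}.png',im)
E
```

```text
t 14.15 TCP [ -0.6 -33.7  89.8] phi 54.2 A [ 29.2 -75.1] B [-30.5   7.7] F [-2.22  1.82  1.74]
shift tool mm [-0.3 -0.2 -0.2]
0.08707480127423184 0.9576111715978186
side 67 [309.2 273.7] [-3.4 10.8 97. ]
```

>>> arm_command(series="1.3 1.6 0 0.035 0;1.3 1.6 0 0.035 0;1.2 0.9 0 0.035 0;1.2 0.9 0 0.035 0;0 0 0 0 0;0 0 0 0 0;0 0 0 0 0")

```text
time_s: 14.83
tool_pos: [0.5381, -0.0002, 0.0897]
tool_rot: [180.0, -0.0, 13.8]
force: [-0.5, 0.8, 2.1]
grip_width: 0.0872
grasp_force: 0.8
```

```bash
python3 - <<'E'
from tea import *
go(6,-35,90); print(telemetry.get_obs()['grip_width'],telemetry.get_obs()['grasp_force'])
for n in('top','side'):
    im=cams.read_camera(n); tea(n,im); cv2.imwrite(f'pics/raw11{n}.png',im)
E
```

```text
t 14.83 TCP [  6.1 -35.4  89.7] phi 62.1 A [ 30.  -80.5] B [-17.8   9.8] F [-0.52  0.83  2.07]
shift tool mm [ 0.1 -0.4 -0.3]
0.08719895282891589 0.8115290285786614
```

>>> arm_command(series="2.2 0.4 0 0.035 0;2.2 0.4 0 0.035 0;2.2 0.3 0 0.035 0;2.1 0.3 0 0.035 0;0 0 0 0 0;0 0 0 0 0;0 0 0 0 0")

```text
time_s: 15.52
tool_pos: [0.5462, 0.0001, 0.0893]
tool_rot: [-180.0, 0.0, 5.7]
force: [-1.1, 1.5, 0.7]
grip_width: 0.0874
grasp_force: 1.0
```

```bash
python3 - <<'E'
from tea import *
go(14.6,-33,90); print(telemetry.get_obs()['grip_width'],telemetry.get_obs()['grasp_force'])
im=[cams.read_camera(n) for n in('side','top')]
a=im[0][230:310,265:345];b=im[1][210:290,300:380]
cv2.imwrite('pics/m12.png',np.hstack([cv2.resize(x,(400,400),interpolation=3) for x in (a,b)]))
E
```

```text
t 15.52 TCP [ 13.9 -33.1  89.3] phi 70.1 A [ 31.3 -81.3] B [-3.5 15. ] F [-1.14  1.5   0.73]
shift tool mm [ 0.7  0.1 -0.7]
0.08735406282042264 1.010339189087972
```

View pics/m12.png

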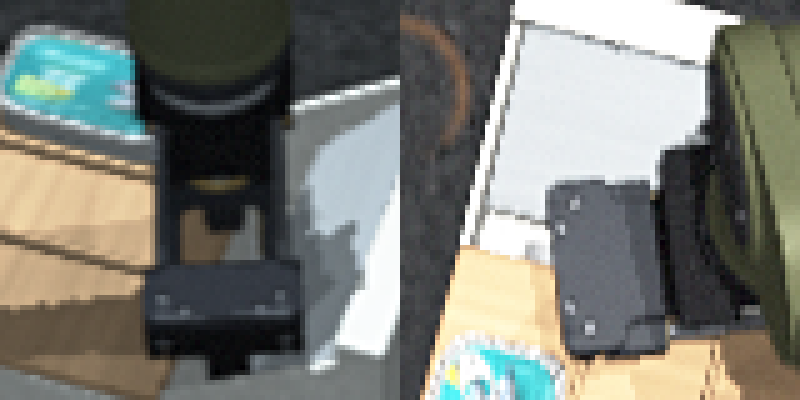

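The lane and the gap between the fingers are clear, with no tea light on the ledge. I'll open the flap a bit further with a final turn, so nothing can be left resting on it, and hold.

>>> arm_command(series="2.8 0.8 0 0.03 0;2.8 0.8 0 0.03 0;2.8 0.8 0 0.03 0;2.8 0.8 0 0.03 0;2.8 0.7 0 0.03 0;2.8 0.7 0 0.03 0;0 0 0 0 0;0 0 0 0 0;0 0 0 0 0;0 0 0 0 0")

```text
time_s: 16.45
tool_pos: [0.5632, -0.0043, 0.0895]
tool_rot: [180.0, 0.0, -4.6]
force: [-2.5, 1.4, 1.1]
grip_width: 0.0873
grasp_force: 1.2
```

```bash
python3 - <<'E'
from tea import *
go(14,-33,90); print(telemetry.get_obs()['grip_width'],telemetry.get_obs()['grasp_force'])
for n in('top','side'): tea(n,cams.read_camera(n))
E
```

```text
t 16.45 TCP [ 31.5 -33.2  89.5] phi 80.5 A [ 39.9 -83.6] B [23.  17.2] F [-2.49  1.39  1.08]
shift tool mm [-17.2  -3.1  -0.5]
0.08730017684140955 1.161575666628778
```

The force is the flap spring alone. I'll narrow the fingers slightly to clear the lips, withdraw straight back, then lift.

>>> arm_command(series="0 0 0 0 30;0 0 0 0 30;0 0 0 0 30;-6 -1 0 0 30;-6 -1 0 0 30;-10 -1.7 0 0 30;-10 -1.7 0 0 30;-10 -1.7 0 0 30;-10 -1.7 0 0 30;-10 -1.7 0 0 30;-10 -1.7 0 0 30;-10 -1.7 0 0 30;0 0 -15 0 30;0 0 -25 0 30;0 0 -30 0 30;0 0 -30 0 30;0 0 0 0 30")

```text
time_s: 17.97
tool_pos: [0.486, 0.0169, 0.1954]
tool_rot: [180.0, -0.6, -4.6]
force: [1.3, -0.2, 0.1]
grip_width: 0.0769
grasp_force: 0.0
```

>>> arm_command(series="0 22 0 0 30;0 22 0 0 30;0 22 0 0 30;0 22 0 0 30;0 22 0 0 30;0 22 0 0 30;0 22 0 0 30;0 22 0 0 30;0 22 0 0 30;0 0 0 0 30;0 0 0 0 30;0 0 0 0 30")

```text
time_s: 18.97
tool_pos: [0.4667, -0.18, 0.1892]
tool_rot: [-180.0, 0.0, -4.6]
force: [-0.0, 0.1, -0.1]
grip_width: 0.0767
grasp_force: 0.0
```

```bash
python3 - <<'E'
from tea import *
go(14,-33,90)
for n in('top','side'):
    im=cams.read_camera(n); tea(n,im); cv2.imwrite(f'pics/end_{n}.png',im)
    ref=cv2.imread(f'pics/{n}0.png'); d=cv2.absdiff(im,ref).max(2)
    # mean change in flap area (left part, away from the arm) and fish tin
    for nm,P in(('flap',[(10,60,90),(10,-20,90),(80,-20,140),(80,60,140)]),('flap_edge',[(-6,85,85),(-6,-20,85),(14,-20,93),(14,85,93)]),('tin',[(-140,38,111),(-140,92,111),(-44,92,111),(-44,38,111)]),('lane',[(-140,24,85),(-140,-24,85),(-3,-24,85),(-3,24,85)])):
        w=R.from_euler('z',Y,degrees=True).apply(np.array(P)/1000)+[*C,0]
        m=np.zeros(d.shape,np.uint8); cv2.fillPoly(m,[proj(n,w).round().astype(np.int32)],1); print(n,nm,d[m>0].mean().round(1),(d[m>0]>40).mean().round(3))
E
```

```text
t 18.97 TCP [ -19.2 -227.2  189.2] phi 80.5 A [ -11.6 -272.4] B [ -26.8 -182. ] F [-0.05  0.07 -0.1 ]
shift tool mm [  64.9 -185.9   99.3]
top flap 0.9 0.0
top flap_edge 4.9 0.035
top tin 2.0 0.0
top lane 15.3 0.178
side flap 0.9 0.0
side flap_edge 1.1 0.0
side tin 31.3 0.197
side lane 86.5 0.572
```

The flap area matches its shut appearance, the tin is unmoved and the tea light is gone from the ledge. I'm handing the job in.

```bash
python3 -c "
from cell import env
print(env.sign_off())"
```

```text
the job is handed in; nothing more can be done
None
```

I handed the job in at about 19 s; no verdict came back. The tea light went over the edge while the finger held the flap open. In the final pictures the ledge is empty, the flap is shut and the fish tin is unmoved. I couldn't see into the bin, and I didn't check the other objects.

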